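Hook a trampoline spring onto its anchor post with the spring puller

TASK

The loose spring on the little trampoline frame has to go on its anchor post, like the one beside it. Take the spring puller from its holder, use it (not the fingers) to hook the end link, lift and stretch the spring over the post and ease the link down under the post's head without forcing, overstretching or letting it snap back; then unhook the puller and stand it back in its holder, leaving the other things on the table where they are.

Things in the scene. Friction and masses are not known exactly. Their poses are not given: they have to be found in the camera images.
- puller_grip (a point): Centre of the spring puller's black handle block, 26 x 56 x 46 mm (puller's x, y, z; z up as it stands in its holder). Pull along the puller's +x; grip the 26 mm width firmly (100 N). Under the handle is a flange 44 mm across, 4 mm thick, underside 27 mm below this point (rests on the holder's rim). About 160 g.
- puller: The puller; origin on the shaft's axis at the very bottom, 72 mm below the handle centre. Shaft 6 mm across on the z axis; at its foot a toe, 6 mm wide and 5 mm high, reaches 11 mm from the axis along +x. A collar 16 mm across and 3 mm thick has its underside 18 mm above the origin: 13 mm gap between toe and collar, for a bar of the link.
- holder_mouth (a point): Centre of the square mouth of the puller's holder, a plain grey box 54 x 54 x 60 mm high, fixed; hole 30 x 30 mm, 48 mm deep. In place, the puller's flange lies on the rim, its handle centre 27 mm above this point; holder and puller yaw differ by up to 0.3 rad.
- spring_end: Flat steel end link of the loose spring, 53.5 x 25 x 5 mm. Origin at point link_bar; x points outward, away from the coils (the way to pull), z up. Two windows, each 15 mm wide in y: post window x = -14.5 to 0 mm, puller window x = 5 to 29 mm; 5 mm bars around and between, outer end at x = 34 mm. Level at rest, mid-plane about 58 mm above the table; tilts up as it is lifted.
- link_bar (a point): Mid-thickness middle of the inner face of the link's middle bar. Hooked, this face bears on the post's outer side, 4.5 mm beyond its axis. The post must come through the post window, on the coil side of this face.
- spring_root (a point): Where the loose spring is held, 125 mm behind link_bar at rest, 60 mm above the table. The spring pulls towards it with about 3.5 N at rest plus 150 N per metre of stretch; hard stop at 90 mm. About this point it gives softly: sideways +-0.2 rad (2 N m/rad), up 0.4 and down 0.1 rad (3 N m/rad).
- anchor: Fixed anchor block with its post. Origin on the post's axis, 12 mm above the table; x along the pull. Block 24 x 36 x 24 mm high, from x = -16 to +8 mm, its top 36 mm above the table. Post: 9 mm pin with a head 12 mm across; head's underside 64.5 mm and tapered top 70 mm above the table. Hooking takes about 58 to 71 mm of stretch.
- post (a point): On the post's axis, 60 mm above the table: the height of the link's mid-plane when hooked under the head.
- frame: The fixed frame section: a 300 x 150 x 12 mm steel plate with a 76 mm high root rail, a cradle and, 55 mm to the side (+y) of the loose spring, an identical spring that is already hooked. Origin on the table under the link's middle bar at rest; x along the pull.
- water_bottle: Blue water bottle, 68 mm across, 220 mm high, loose, not to be disturbed; origin under its centre.
- spray_bottle: White bottle, 48 mm across, 160 mm high, loose, not to be disturbed; origin under its centre.
- cup_stack: Stack of clear cups, 72 mm across, 99 mm high, loose, not to be disturbed; origin under its centre.
- pulp_bowl: Brown pulp bowl, 140 mm across, 45 mm high, loose, not to be disturbed; origin under its centre.
- puck: Black rubber puck, 76 mm across, 25 mm high, loose, not to be disturbed; origin under its centre.
Mind the look-alikes: they are no part of the job. Of the things that look like the part that bears holder_mouth, take the one that is farthest to the robot's right at the start. Of the things shaped like the puller, the black one is meant.

How it is judged (in metres and radians):
On the way, in this order (a step that is already met when the one before it is completed fails the run):
1. the puller is out of its holder (z of puller_grip in the frame of holder_mouth above 0.08 m), for 0.1 s.
2. the spring is stretched by the puller by more than 40 mm (distance of link_bar from where it was at the start of the episode above 0.04 m and contact force between puller and spring_end above 5 N), for 0.2 s.
3. the link is on the post under its head and the post carries the spring (horizontal distance between link_bar and post below 0.008 m and z of link_bar in the frame of post between -0.01 and 0.006 m and x of link_bar in the frame of post above 0.002 m and contact force between spring_end and anchor above 7 N), for 0.3 s.
At the end, for the whole second after the job is handed in: The link is on the post under its head (bar face within 8 mm of the post axis, on its outer side, -10 to +6 mm in height), the post carrying over 7 N; the puller rests in its holder, within 0.12 rad of upright, handle centre within 14 mm of the mouth axis and 20 to 32 mm above it (all of step 3 and contact force between puller and spring_end below 0.1 N and horizontal distance between puller_grip and holder_mouth below 0.014 m and z of puller_grip in the frame of holder_mouth between 0.02 and 0.032 m and angle between puller's own z axis and vertical below 0.12 rad and linear speed of puller below 0.03 m/s); the robot touches nothing.
It fails at once if the spring is overstretched or things are forced: more than 22 N between puller and link, or 25 N between link and anchor (contact force between puller and spring_end above 22 N or contact force between spring_end and anchor above 25 N).
It fails at once if the puller is rammed into the anchor with more than 25 N (contact force between puller and anchor above 25 N).
It fails at once if the fingers push the link (contact force between the fingers and spring_end above 1 N).
It fails at once if the link snaps back (faster than 0.8 m/s) (linear speed of spring_end above 0.8 m/s).
It fails at once if another thing on the table is pushed by more than 30 mm (distance of any of water_bottle, spray_bottle, cup_stack, pulp_bowl, puck from where it was at the start of the episode above 0.03 m).
It also fails if it takes over 64 s, if anything falls off the work surface, if the arm or the gripper's body presses on something with over 40 N, if the wrist force passes 120 N, or if a joint passes its speed limit or range.

ROBOT

A 7-joint arm with a two-finger parallel gripper is mounted at the origin on the work surface. World frame = base frame: x ahead of the robot, y to its left, z up, the work surface at z = 0. Lengths are in m, angles in degrees, forces in N, time in s.
With the tool pointing down it reaches from about 0.4 to 0.75 m from the base axis. Payload 19.5 kg.
Tool frame: the origin (TCP) lies at the very end of the fingers, on their centre line; the grasp point (between the pads) lies 19 mm behind it; z points along the fingers, y is the line along which they close (so a half turn about z gives the same grasp; the last joint's range is limited). The gripper opens to 85 mm and grips with 20 to 120 N. Pads are 22 mm wide; open, the fingers measure 114 mm over their backs; the gripper's body (76 mm by 85 mm) begins 54 mm behind the grasp point. The pads swing forward as they close: fully open they stand 13 mm farther back than shut.
Start: joints at [-76.415, 40.479, -1.581, 85.061, 1.261, 54.483, -4.326], TCP at [0.158, 0.553, 0.231] pointing down, gripper open.
Joint ranges: [-155.06, 155.06], [-18.47, 123.98], [-90, 86.84], [0, 140.48], [-83.41, 263.41], [0, 116], [-161.91, 161.91]. Speed limits (degrees/s): [108.29, 108.29, 147.25, 147.25, 172.46, 172.46, 172.46].

INTERFACE

Orientations are given as a 3x3 rotation matrix whose columns are the frame's x, y, z axes.
In Python, from plant import read_state, vision, bot, boxes_of, mark_of gives the robot as it stands.
- The arm moves only by the tool carry_out, never from a script. Its argument "series" is a list that holds one entry, the list of rows, each a list of 7 numbers: the closure, from -1 (fully open) to 1 (shut), so that 0 is half open, then the shift along the tool's x, y, z in units of 30 mm (1.0 is 30 mm), then the turn, a rotation vector about the tool's x, y, z in units of 10 degrees (1.0 is 10 degrees). A call has 1 to 8 rows; each row is the pose to reach, as a shift and turn from the pose commanded when the call began, along the tool's axes at that moment; what a row does not reach only later rows make up. A row lasts 1/8 s, in which the tool goes at most 62.5 mm and 10.7 degrees, less where a joint would pass 70% of its speed; a pose out of reach is approached as far as the arm can. A call with a gripper value outside its range is refused whole. The fingers move at their own pace and stop on an object; "force" is the grip in N (left out, the last holds). Time passes only in rows, so rows that repeat a pose let the fingers close. It gives the time, the measured TCP pose, the force, the opening and the grip force at its end, in the units of the state.
- read_state(): the state, without advancing time (a new reading comes with each control period).
- vision.snapshot(name): name is "scene" or "top" or "wrist"; returns a dict with "frame" (420x560x3 uint8, red, green, blue), "fx", "fy", "cx", "cy" (pixels), "world_from_camera" (4x4, takes a point from camera to world coordinates). Camera axes: x right, y down, z forward; pixel columns grow to the right and rows downward; lengths in m; the calibration is good to about 2 mm. A picture is of the moment at which its call begins. There is no depth.
- bot.finish_job(): hands the job in; it is judged then, once.
Trained networks look in the newest picture that a camera, given by its name, has taken for a name from the list of things; names that differ only in an ending like _2 or _b are one class to them, and where a whole thing is asked for, a point or a joint stands for the part that bears it (a point fixed in the world has none). Each returns a list of dicts, best first, with "score" (0 to 1); they miss things now and then, are a little off and sometimes report something else, mostly with a low value. They report only what shows in the picture. A call takes as long as a camera call. They do not tell look-alikes from the thing itself.
- boxes_of(camera, name): "uv" ([column, row] in pixels, amid what is visible of it).
- mark_of(camera, name): "uv" ([column, row] in pixels: a listed point, or the origin of a listed thing).
The state is a dict: "t": time; "joint_positions": joint angles; "joint_vel": joint speeds; "joint_efforts": joint torques, N m; "ee_pos": TCP position; "tool_rot": TCP orientation; "ft_force": force on the tool from outside, world axes, zero at the start; "moment": the same for the moment, N m; "finger_gap": finger opening in m; "grasp_force": force on a finger pad.
Only numpy, scipy, OpenCV 4.12 (cv2) and the standard library are available. Lean on these libraries where they do the work, as an engineer would, in place of code of your own. Each camera call takes 0.05 s, during which the arm holds its last target. There are 200 camera calls.

## Working session

There is one attempt and no reset: what is moved stays moved. The work goes in short steps, Python scripts to look and compute and a tool call to move; the robot and the scene stay as the last step left them, time stands still between calls to the robot, and variables do not carry over. Pictures are saved under pics/ and viewed, at most 10 in all, crops included, and the job is handed in when it is done.

Besides the shell and the picture viewer there is one more tool, called after "Call:" as name(argument=value, ...), one argument or row to a line, values as JSON. carry_out: Moves the arm, as the interface text tells. Its arguments: {"type":"object","properties":{"series":{"type":"array","items":{"type":"array","items":{"type":"array","items":{"type":"number"}}}},"force":{"type":"number"}},"required":["series"]}

```bash
ls; mkdir -p pics
cat > h.py <<'E'
import numpy as np, cv2
from plant import read_state, vision, bot, boxes_of, mark_of
def snap(c):
    s=vision.snapshot(c); s['T']=np.array(s['world_from_camera']); return s
def ray(s,uv):
    d=s['T'][:3,:3]@np.array([(uv[0]-s['cx'])/s['fx'],(uv[1]-s['cy'])/s['fy'],1.]); return s['T'][:3,3],d
def at_z(s,uv,z):
    o,d=ray(s,uv); return o+d*(z-o[2])/d[2]
def proj(s,p):
    q=np.linalg.inv(s['T'])@np.append(p,1); return np.array([s['fx']*q[0]/q[2]+s['cx'],s['fy']*q[1]/q[2]+s['cy']])
def tri(L):
    A=np.zeros((3,3));b=np.zeros(3)
    for s,uv in L:
        o,d=ray(s,uv); d=d/np.linalg.norm(d); P=np.eye(3)-np.outer(d,d); A+=P; b+=P@o
    p=np.linalg.solve(A,b); return p,[np.round(np.array(uv)-proj(s,p),1) for s,uv in L]
def save(im,n): cv2.imwrite('pics/'+n,cv2.cvtColor(im,cv2.COLOR_RGB2BGR))
E
python3 - <<'E'
from h import *
np.set_printoptions(precision=4,suppress=True)
S={c:snap(c) for c in('scene','top')}
for c in S:
    save(S[c]['frame'],c+'0.png'); print(c,S[c]['T'][:3,3],S[c]['fx'])
    for n in ['puller_grip','puller','holder_mouth','link_bar','spring_end','spring_root','anchor','post','frame']:
        print(c,n,[(np.round(m['uv'],1).tolist(),round(m['score'],2)) for m in mark_of(c,n)][:4])
print(read_state())
E
```

```text
pics
scene [ 0.8958 -0.5324  0.7467] 392.2634495306172
scene puller_grip [([130.9, 295.0], 0.98), ([175.9, 303.9], 0.9)]
scene puller [([184.0, 322.7], 0.94), ([124.6, 320.8], 0.79), ([316.9, 301.0], 0.67), ([269.7, 232.2], 0.17)]
scene holder_mouth [([178.8, 255.8], 0.96), ([180.3, 312.2], 0.86), ([190.5, 215.5], 0.65)]
scene link_bar [([265.9, 218.6], 0.69)]
scene spring_end [([266.0, 216.6], 0.79), ([182.0, 313.2], 0.41)]
scene spring_root [([295.0, 187.9], 0.62)]
scene anchor [([252.3, 245.8], 0.67), ([300.4, 161.8], 0.59)]
scene post [([251.7, 233.5], 0.49)]
scene frame [([265.6, 234.7], 0.93)]
top [ 0.5291 -0.001   0.9388] 383.7393956642867
top puller_grip [([404.0, 301.5], 0.91), ([407.3, 243.7], 0.88)]
top puller [([427.4, 281.0], 0.74), ([398.0, 242.9], 0.71)]
top holder_mouth [([360.3, 282.5], 0.89), ([409.7, 242.3], 0.68), ([310.4, 303.6], 0.56)]
top link_bar [([276.5, 232.0], 0.66)]
top spring_end [([274.4, 232.9], 0.86)]
top spring_root [([220.2, 226.5], 0.86), ([156.0, 249.2], 0.72)]
top anchor [([299.7, 233.4], 0.61)]
top post [([300.2, 232.0], 0.72), ([155.9, 247.8], 0.34)]
top frame [([272.0, 231.0], 0.56)]
{'t': 1.0, 'joint_positions': array([-76.4166,  40.4803,  -1.5832,  85.0598,   1.2616,  54.4812,
        -4.3244]), 'joint_vel': array([ 0.0924, -0.0488,  0.0823,  0.022 ,  0.0648, -0.016 ,  0.0021]), 'joint_efforts': array([  0.0021, -88.2966,   1.2349, -23.6358,   0.0171,   0.0022,
        -0.    ]), 'ee_pos': array([0.1582, 0.5528, 0.2313]), 'tool_rot': array([[-0.9614,  0.2751, -0.    ],
       [ 0.2751,  0.9614, -0.0001],
       [ 0.    , -0.0001, -1.    ]]), 'ft_force': array([ 0.0958,  0.2625, -0.6679]), 'moment': array([-0.0204,  0.0129, -0.0375]), 'grasp_force': 0.0, 'finger_gap': 0.08508193244049009}
```

View pics/scene0.png

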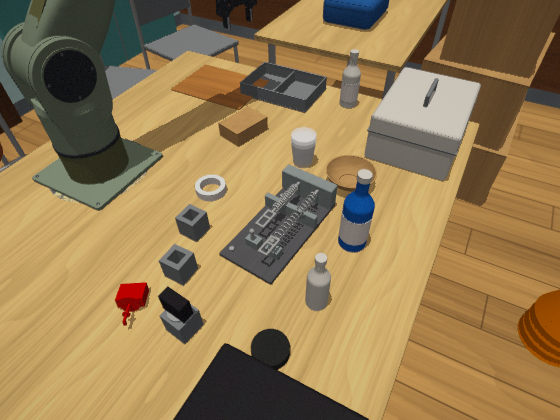

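View pics/top0.png

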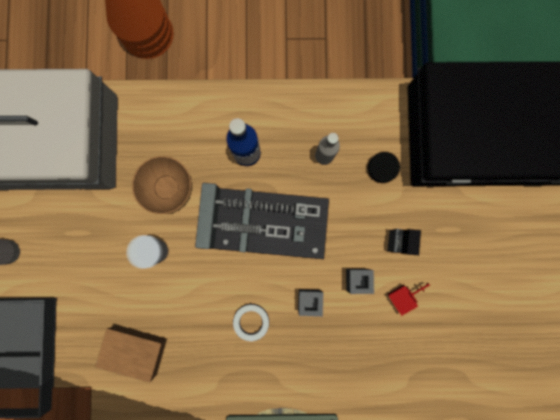

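Top picture: robot base is at the bottom, so robot's right is image right. Holder look-alikes are at top-view pixels (310,303), (360,282) and (405,242); the last is farthest right and holds the black puller. Puller look-alikes are red at (404,300) and black at (405,242). The choice is the black puller at (405,242) in its holder. The loose link is at (276,232) and the post at (300,233).

Run:
```python
from h import *
np.set_printoptions(precision=4,suppress=True)
S={c:snap(c) for c in('scene','top')}
def t(n,a,b): print(n,*tri([(S['scene'],a),(S['top'],b)]))
t('grip',(175.9,303.9),(407.3,243.7))
t('mouth',(180.3,312.2),(409.7,242.3))
t('link',(265.9,218.6),(276.5,232)); t('root',(295,187.9),(220.2,226.5)); t('post',(251.7,233.5),(300.2,232))
t('anchor',(252.3,245.8),(299.7,233.4)); t('frame',(265.6,234.7),(272,231))
T=S['top']
for n,uv,z in[('grip',(407.3,243.7),.087),('mouth',(409.7,242.3),.06),('link',(276.5,232),.058),('post',(300.2,232),.06),('root',(220.2,226.5),.06)]: print(n,at_z(T,uv,z))
for n,c in [('water_bottle',0),('spray_bottle',0),('puck',0),('pulp_bowl',0),('cup_stack',0)]:
    m=mark_of('top',n); print(n,[at_z(T,k['uv'],0)[:2] for k in m[:1]])
a=cv2.resize(T['frame'][180:320,190:450],None,fx=3,fy=3,interpolation=cv2.INTER_CUBIC)
save(a,'crop.png')
```

```text
grip [ 0.5299 -0.2851  0.0769] [array([-0.6,  0. ]), array([-0.4, -0.4])]
mouth [ 0.5367 -0.2925  0.0619] [array([ 1.8, -0.1]), array([1. , 1.2])]
link [0.5608 0.0093 0.0511] [array([-0.,  0.]), array([-0., -0.])]
root [0.5744 0.1393 0.05  ] [array([-0.2,  0. ]), array([-0.1, -0.2])]
post [ 0.558  -0.0469  0.0535] [array([-1.2,  0.1]), array([-0.7, -1. ])]
anchor [ 0.5565 -0.0478  0.0079] [array([-1. ,  0.1]), array([-0.6, -0.8])]
frame [ 0.5602  0.0174 -0.0164] [array([-2.7,  0.3]), array([-1.6, -2.2])]
grip [ 0.5308 -0.281   0.087 ]
mouth [ 0.534  -0.2955  0.06  ]
link [0.5606 0.0093 0.058 ]
post [ 0.56  -0.045  0.06 ]
root [0.5743 0.1381 0.06  ]
water_bottle [array([0.7597, 0.0805])]
spray_bottle [array([ 0.75  , -0.1046])]
puck [array([ 0.7211, -0.2525])]
pulp_bowl [array([0.6775, 0.2709])]
cup_stack []
```

View pics/crop.png

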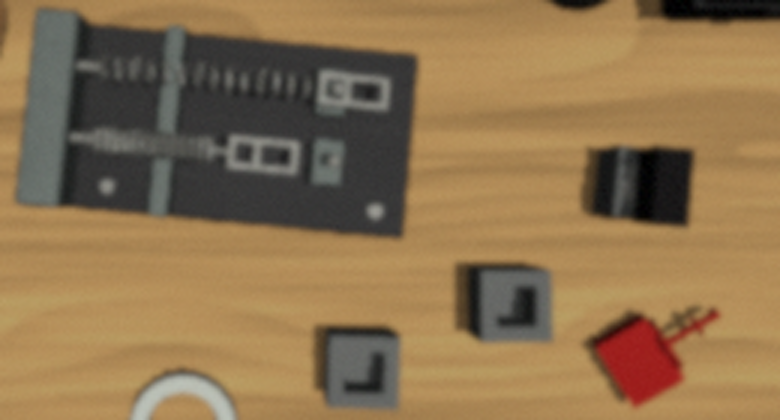

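The crop confirms the black puller's handle at crop pixel (665,187), standing in the rightmost holder. Its thin axis is roughly along world y. The loose link is at crop (262,155) and its post at (328,160). Moving above the puller.

Call:
carry_out(
  series=[
    [[-1,-1.6,-1.3,0,0,0,0],[-1,-3.3,-2.6,0,0,0,0],[-1,-4.9,-3.9,0,0,0,0],[-1,-6.5,-5.1,0,0,0,0],[-1,-8.2,-6.4,0,0,0,0],[-1,-9.8,-7.7,0,0,0,0],[-1,-11.4,-9,0,0,0,0],[-1,-13,-10.2,0,0,0,0]],
  ],
)

```text
t: 2.35
ee_pos: [0.45, 0.1494, 0.2315]
tool_rot: [[-0.961, 0.275, 0.0], [0.275, 0.961, 0.0], [-0.0, 0.0, -1.0]]
ft_force: [0.5, 1.2, 0.4]
finger_gap: 0.0853
grasp_force: 0.0
```

Call:
carry_out(
  series=[
    [[-1,-0.8,-1.6,0,0,0,-0.2],[-1,-1.6,-3.3,0,0,0,-0.4],[-1,-2.5,-4.9,0,0,0,-0.6],[-1,-3.3,-6.5,0,0,0,-0.8],[-1,-4.1,-8.2,0,0,0,-0.9],[-1,-4.9,-9.8,0,0,0,-1],[-1,-5.7,-11.5,0,0,0,-1.1],[-1,-6.6,-13.1,0,0,0,-1.2]],
  ],
)

```text
t: 3.35
ee_pos: [0.5311, -0.2832, 0.2315]
tool_rot: [[-0.998, 0.069, 0.0], [0.069, 0.998, -0.0], [-0.0, -0.0, -1.0]]
ft_force: [0.5, 0.7, 0.3]
finger_gap: 0.0854
grasp_force: 0.0
```

Run:
```python
from h import *
np.set_printoptions(precision=4,suppress=True)
s=snap('wrist'); save(s['frame'],'w1.png'); print(s['T'],s['fx'],read_state()['ee_pos'],read_state()['joint_positions'])
for n in('puller_grip','holder_mouth','puller'):
    m=mark_of('wrist',n); print(n,[(np.round(k['uv'],1),round(k['score'],2),at_z(s,k['uv'],{'puller_grip':.087,'holder_mouth':.06,'puller':.015}[n])[:2]) for k in m])
```

```text
[[ 0.0691  0.957   0.2816  0.4592]
 [ 0.9976 -0.0661 -0.0202 -0.2765]
 [-0.0007  0.2823 -0.9593  0.3745]
 [ 0.      0.      0.      1.    ]] 359.6208363006197 [ 0.5306 -0.2906  0.2308] [ 32.013   43.5645 -13.7304  78.2031  11.208   59.4945 101.9678]
puller_grip [(array([263. ,  34.7]), 0.71, array([ 0.4101, -0.2848])), (array([271.9, 178.6]), 0.26, array([ 0.5168, -0.2863]))]
holder_mouth [(array([389.2,  75.8]), 0.98, array([ 0.4433, -0.1847]))]
puller [(array([272.5, 179.2]), 0.9, array([ 0.5319, -0.2882])), (array([196.2,  82.2]), 0.71, array([ 0.4341, -0.3531]))]
```

View pics/w1.png

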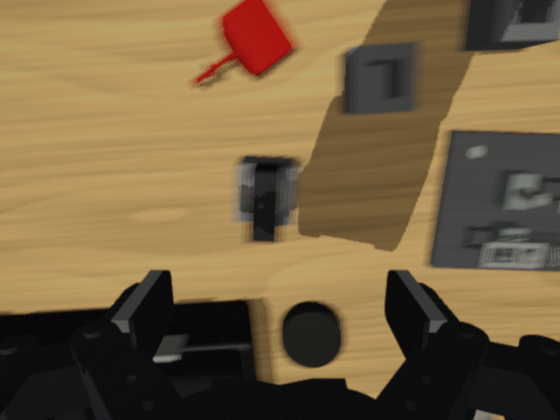

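The wrist picture shows the black handle at (265,200) over the grey holder, its long side along image rows (world x). The red look-alike is at (255,40). The arm was still settling, so I take a sharp crop.

Run:
```python
from h import *
np.set_printoptions(precision=4,suppress=True)
s=snap('wrist'); st=read_state(); print(s['T'][:3,3],st['ee_pos'],st['joint_vel'].round(1))
np.save('w2T.npy',s['T'])
for n in('puller_grip','puller'):
    m=mark_of('wrist',n); print(n,[(np.round(k['uv'],1),round(k['score'],2)) for k in m])
# expected corners for guess
c=s['frame'][140:260,210:330]; c=cv2.resize(c,None,fx=5,fy=5,interpolation=cv2.INTER_CUBIC)
c=np.clip(c.astype(float)*1.8,0,255).astype(np.uint8)
save(c,'w2.png'); save(s['frame'],'w2full.png')
```

```text
[ 0.4591 -0.2748  0.374 ] [ 0.5311 -0.2805  0.2312] [-1.1 -0.8 -0.1  0.6 -0.  -0.1 -0.2]
puller_grip [(array([271.9, 197.7]), 0.89), (array([259.7,  35.5]), 0.6)]
puller [(array([194.8,  79.8]), 0.95), (array([270.8, 181.1]), 0.69)]
```

View pics/w2.png

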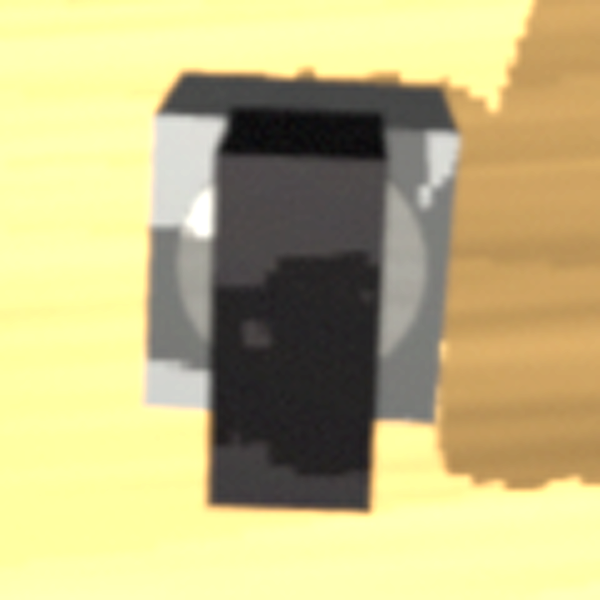

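```bash
cat >> h.py <<'E'
def quad(s,pts,z):
    P=np.array([at_z(s,p,z) for p in pts]); e=[np.linalg.norm(P[(i+1)%4]-P[i]) for i in range(4)]
    return P.mean(0),np.array(e),[np.degrees(np.arctan2(*(P[b]-P[a])[[1,0]])) for a,b in((0,1),(3,2),(3,0),(2,1))]
E
python3 - <<'E'
from h import *
np.set_printoptions(precision=4,suppress=True)
s=dict(snap('wrist')); s['T']=np.load('w2T.npy')
f=lambda L:[(210+a/5,140+b/5) for a,b in L]
print(quad(s,f([(220,155),(385,158),(370,511),(210,505)]),.11))
print(quad(s,f([(157,113),(460,130),(435,422),(146,404)]),.06))
print(read_state()['ee_pos'])
# frame & others from top view
t=snap('top'); g=lambda L:[(190+a/3,180+b/3) for a,b in L]
print('plate R edge',[at_z(t,p,.012) for p in g([(415,57),(402,236)])])
print('loose link',quad(t,g([(228,137),(300,140),(298,175),(226,170)]),.06))
print('hooked',quad(t,g([(319,70),(390,74),(387,110),(317,106)]),.062))
print('post head',at_z(t,g([(329,160)])[0],.07))
E
```

```text
(array([ 0.534 , -0.2874,  0.11  ]), array([0.0245, 0.0561, 0.0251, 0.0556]), [np.float64(84.90490455478853), np.float64(83.66103090777834), np.float64(173.22676009873896), np.float64(173.91823074243297)])
(array([ 0.5359, -0.2883,  0.06  ]), array([0.0532, 0.0542, 0.0532, 0.0537]), [np.float64(82.72947237739001), np.float64(82.20381811880716), np.float64(172.12716058211686), np.float64(172.13012773499113)])
[ 0.5314 -0.28    0.2316]
plate R edge [array([ 0.6413, -0.1169,  0.012 ]), array([ 0.497 , -0.1038,  0.012 ])]
loose link (array([0.5609, 0.0066, 0.06  ]), array([0.0551, 0.0268, 0.055 , 0.0252]), [np.float64(-92.93050722992182), np.float64(-94.51880202620997), np.float64(-3.836306359971803), np.float64(-3.899483826738094)])
hooked (array([ 0.6103, -0.0629,  0.062 ]), array([0.0545, 0.0278, 0.0536, 0.0277]), [np.float64(-93.76631026615318), np.float64(-93.81426620997418), np.float64(-3.863515607643166), np.float64(-5.695712568255737)])
post head [ 0.5566 -0.0433  0.07  ]
```

Both quads match the given sizes. Handle centre is (0.534,-0.2875), yaw about 84°. Descending.

Call:
carry_out(
  series=[
    [[-1,-0.1,-0.18,0.8,0,0,0.1],[-1,-0.1,-0.18,1.6,0,0,0.2],[-1,-0.1,-0.18,2.4,0,0,0.2],[-1,-0.1,-0.18,3.0,0,0,0.2],[-1,-0.1,-0.18,3.0,0,0,0.2],[-1,-0.1,-0.18,3.0,0,0,0.2],[-1,-0.1,-0.18,3.0,0,0,0.2],[-1,-0.1,-0.18,3.0,0,0,0.2]],
  ],
)

```text
t: 4.8
ee_pos: [0.5339, -0.2867, 0.1418]
tool_rot: [[-0.995, 0.104, 0.001], [0.104, 0.995, -0.0], [-0.001, -0.0, -1.0]]
ft_force: [0.0, 0.2, -0.1]
finger_gap: 0.0856
grasp_force: 0.0
```

Call:
carry_out(
  series=[
    [[-1,0,0,0.8,0,0,0],[-1,0,0,1.6,0,0,0],[-1,0,0,2.3,0,0,0],[-1,0,0,2.3,0,0,0],[-1,0,0,2.3,0,0,0],[0,0,0,2.3,0,0,0],[0.4,0,0,2.3,0,0,0],[1,0,0,2.3,0,0,0]],
  ],
  force=100,
)

```text
t: 5.8
ee_pos: [0.5338, -0.2867, 0.0726]
tool_rot: [[-0.995, 0.104, 0.0], [0.104, 0.995, -0.0], [-0.0, -0.0, -1.0]]
ft_force: [0.0, -0.9, 1.4]
finger_gap: 0.032
grasp_force: 0.7
```

Call:
carry_out(
  series=[
    [[1,0,0,0,0,0,0],[1,0,0,0,0,0,0],[1,0,0,0,0,0,0],[1,0,0,0,0,0,0]],
  ],
  force=100,
)

```text
t: 6.3
ee_pos: [0.5339, -0.2868, 0.0728]
tool_rot: [[-0.995, 0.104, 0.0], [0.104, 0.995, -0.0], [-0.001, -0.0, -1.0]]
ft_force: [-1.2, 0.8, 5.6]
finger_gap: 0.0247
grasp_force: 98.5
```

Call:
carry_out(
  series=[
    [[1,0,0,-0.5,0,0,0],[1,0,0,-1.2,0,0,0],[1,0,0,-2,0,0,0],[1,0,0,-2.8,0,0,0],[1,0,0,-3.6,0,0,0],[1,0,0,-4,0,0,0],[1,0,0,-4,0,0,0]],
  ],
)

```text
t: 7.18
ee_pos: [0.5339, -0.2867, 0.1929]
tool_rot: [[-0.995, 0.104, 0.001], [0.104, 0.995, -0.001], [-0.001, -0.0, -1.0]]
ft_force: [0.2, 0.3, -1.0]
finger_gap: 0.025
grasp_force: 98.1
```

Run:
```python
from h import *
np.set_printoptions(precision=4,suppress=True)
s=snap('scene'); st=read_state(); tcp=st['ee_pos']; print(tcp,st['ft_force'])
p=proj(s,tcp-[0,0,.058]); print(p, proj(s,tcp-[0,0,.058]+[-.001,-.011,0]), proj(s,tcp-[0,0,.058]+[.001,.011,0]))
x,y=p.astype(int)
c=s['frame'][y-50:y+20,x-45:x+45]; c=cv2.resize(c,None,fx=8,fy=8,interpolation=cv2.INTER_CUBIC)
save(np.clip(c*1.5,0,255).astype(np.uint8),'s2.png'); print(x-45,y-50)
```

```text
[ 0.5336 -0.2866  0.1921] [ 0.1654 -0.1138 -1.8906]
[171.2179 289.1477] [166.8953 293.5713] [175.4655 284.8008]
126 239
```

View pics/s2.png

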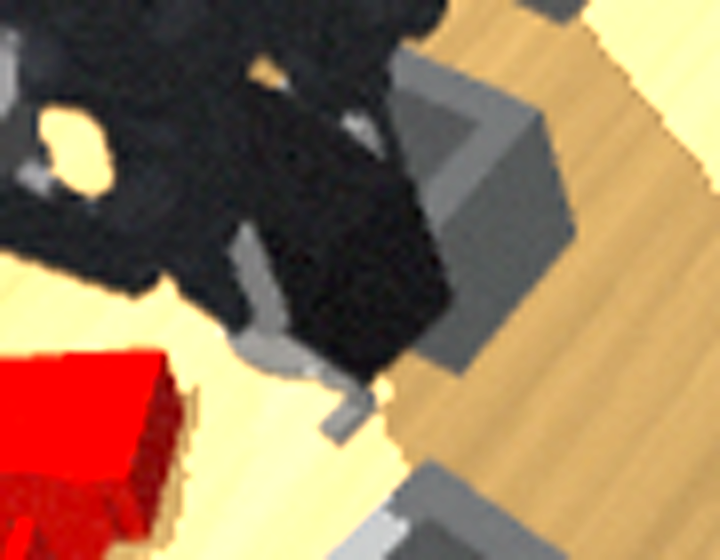

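The crop shows the toe at (330,432), left and below the shaft foot at (370,405). That is towards -y, the pull direction, so no half turn is needed. Moving over the loose link.

Call:
carry_out(
  series=[
    [[1,0,1.2,0,0,0,0],[1,0,2.8,0,0,0,0],[1,0,4.4,0,0,0,0],[1,0.1,6,0,0,0,-0.1],[1,0.1,7.6,0,0,0,-0.1],[1,0.1,9,0,0,0,-0.15],[1,0.12,9.6,0.5,0,0,-0.15],[1,0.12,9.6,1,0,0,-0.15]],
  ],
)

```text
t: 8.22
ee_pos: [0.5598, 0.0008, 0.1608]
tool_rot: [[-0.997, 0.077, -0.001], [0.077, 0.997, -0.0], [0.001, -0.0, -1.0]]
ft_force: [0.2, -0.6, -1.5]
finger_gap: 0.0247
grasp_force: 98.4
```

Call:
carry_out(
  series=[
    [[1,0,0,0,0,0,0],[1,0,0,0,0,0,0],[1,0,0,0,0,0,0]],
  ],
)

```text
t: 8.6
ee_pos: [0.5603, -0.0006, 0.1627]
tool_rot: [[-0.997, 0.079, 0.001], [0.079, 0.997, -0.0], [-0.001, -0.0, -1.0]]
ft_force: [0.1, -0.3, -1.7]
finger_gap: 0.025
grasp_force: 98.3
```

Run:
```python
from h import *
np.set_printoptions(precision=4,suppress=True)
s=snap('wrist'); st=read_state(); tcp=st['ee_pos']; print(tcp,st['tool_rot'].tolist(),st['ft_force'])
np.save('w3T.npy',s['T']); save(s['frame'],'w3full.png')
for n in('link_bar','post','puller','spring_end'):
    print(n,[(np.round(k['uv'],1),round(k['score'],2),at_z(s,k['uv'],.06)[:2]) for k in mark_of('wrist',n)])
for n,q in(('org',tcp-[0,0,.058]),('link',[.5615,.0138,.058]),('post',[.557,-.045,.07])): print(n,proj(s,np.array(q)))
x,y=proj(s,np.array([.56,-.02,.06])).astype(int); x0,y0=max(0,x-80),max(0,y-55)
c=s['frame'][y0:y0+110,x0:x0+160]; c=cv2.resize(c,None,fx=5,fy=5,interpolation=cv2.INTER_CUBIC)
save(np.clip(c*1.5,0,255).astype(np.uint8),'w3.png'); print(x0,y0)
```

```text
[ 0.5603 -0.0004  0.1626] [[-0.9968910170401453, 0.07879092605833446, 0.0005386237416476233], [0.07879081013773347, 0.9968911444401994, -0.00023318350901053845], [-0.000555321982849982, -0.000190019944490693, -0.9999998277549431]] [ 0.0164 -0.2113 -0.7245]
link_bar [(array([301. , 210.5]), 0.67, array([0.5623, 0.0167]))]
post [(array([207.3, 209.3]), 0.85, array([ 0.5562, -0.0498]))]
puller [(array([277.5, 229.8]), 0.76, array([ 0.5756, -0.0012]))]
spring_end [(array([300.1, 208.1]), 0.94, array([0.5605, 0.0162])), (array([276. , 290.6]), 0.53, array([ 0.6245, -0.0062]))]
org [276.4379 230.8216]
link [296.7516 208.8865]
post [211.5642 213.9925]
169 156
```

View pics/w3.png

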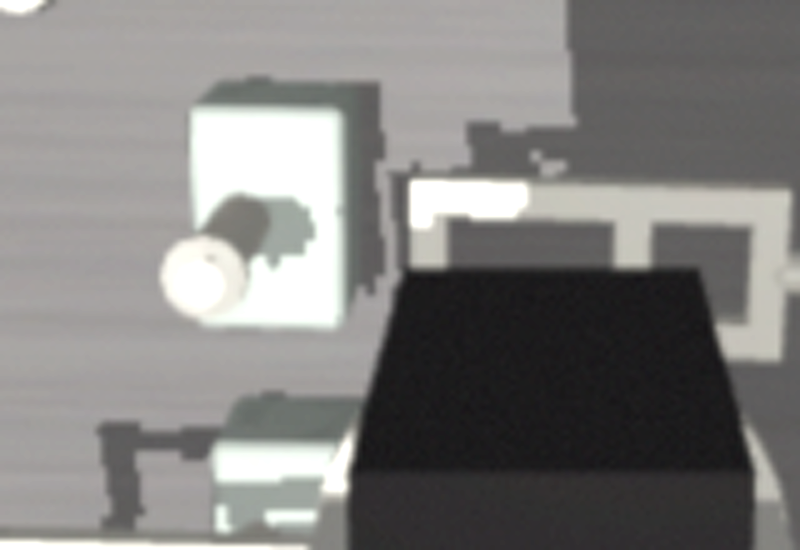

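The crop shows the link's outer end at x=410, the middle bar at x=613–652 and its corners at (410,180), (790,190), (780,360). The post head is at (204,278), and the puller's handle hides the lower link edge.

Run:
```python
from h import *
np.set_printoptions(precision=4,suppress=True)
s=dict(snap('wrist')); print(np.abs(s['T']-np.load('w3T.npy')).max(),read_state()['ee_pos'])
s['T']=np.load('w3T.npy')
f=lambda a,b:(169+(a+.5)/5-.5,156+(b+.5)/5-.5)
g=lambda a,b,z:at_z(s,f(a,b),z)
TL,TR,BR=g(408,180,.0605),g(791,190,.0605),g(781,361,.0605)
print(TL,TR,BR,np.linalg.norm(TL-TR),np.linalg.norm(TR-BR))
d=TL-TR; print('yaw',np.degrees(np.arctan2(d[1],d[0])))
c=(TL+BR)/2; u=d/np.linalg.norm(d); print('centre',c,'linkbar',c-u*.00725,'bar face',g(652,215,.0605),g(613,215,.0605))
lb=c-u*.00725
print('insert axis',lb+u*.013)
for z in(.0645,.067,.070): print('post',z,g(204,278,z))
p=g(204,278,.066); r=(p-lb); v=np.array([-u[1],u[0],0]); print('post rel link: along',r@u,'side',r@v)
# plate: block edges
print('block top',g(190,107,.036),g(345,108,.036),g(340,328,.036))
```

```text
0.0008689420132627634 [0.5602 0.0001 0.1624]
[ 0.5456 -0.018   0.0605] [0.5513 0.0355 0.0605] [0.5765 0.033  0.0605] 0.05371339181763711 0.025385150583121185
yaw -96.05538830693577
centre [0.5611 0.0075 0.0605] linkbar [0.5618 0.0147 0.0605] bar face [0.5534 0.0158 0.0605] [0.5529 0.0103 0.0605]
insert axis [0.5605 0.0018 0.0605]
post 0.0645 [ 0.5565 -0.0475  0.0645]
post 0.067 [ 0.5557 -0.0469  0.067 ]
post 0.07 [ 0.5549 -0.0462  0.07  ]
post rel link: along 0.06210261052073035 side 0.0007447196257920646
block top [ 0.5373 -0.0524  0.036 ] [ 0.5394 -0.0289  0.036 ] [ 0.5744 -0.0336  0.036 ]
```

Run:
```python
from h import *
np.set_printoptions(precision=4,suppress=True)
s=dict(snap('wrist')); tcp=read_state()['ee_pos']; s['T']=np.load('w3T.npy')
f=lambda a,b:(169+(a+.5)/5-.5,156+(b+.5)/5-.5)
for z,P in((tcp[2]+.0372,((350,472),(752,472))),(tcp[2]-.0088,((403,269),(699,269)))):
    a,b=[at_z(s,f(*p),z) for p in P]; print(a,b,np.linalg.norm(a-b),'mid-tcp',(a+b)/2-tcp)
print(tcp)
```

```text
[ 0.5319 -0.0095  0.1996] [0.5339 0.016  0.1996] 0.025566863633929272 mid-tcp [-0.0273  0.0031  0.0372]
[ 0.5319 -0.0098  0.1536] [0.5339 0.0162 0.1536] 0.02609101310886595 mid-tcp [-0.0273  0.0031 -0.0088]
[0.5602 0.0001 0.1624]
```

Puller axis and insert point agree within 1 mm. Descending through the puller window.

Call:
carry_out(
  series=[
    [[1,0,0,0.4,0,0,0],[1,0,0,0.8,0,0,0],[1,0,0,1.1,0,0,0],[1,0,0,1.4,0,0,0],[1,0,0,1.7,0,0,0],[1,0,0,1.92,0,0,0],[1,0,0,1.92,0,0,0],[1,0,0,1.92,0,0,0]],
  ],
)

```text
t: 9.95
ee_pos: [0.5603, 0.0002, 0.1049]
tool_rot: [[-0.997, 0.078, 0.0], [0.078, 0.997, -0.0], [-0.0, -0.0, -1.0]]
ft_force: [0.2, -0.2, -0.3]
finger_gap: 0.0251
grasp_force: 98.3
```

```bash
cat > look.py <<'E'
from h import *
import sys
np.set_printoptions(precision=4,suppress=True)
S={c:snap(c) for c in ('top','scene','wrist')}; st=read_state(); print(st['t'],st['ee_pos'],st['ft_force'])
for n in('link_bar','post'):
    for c in S:
        m=mark_of(c,n); print(n,c,[(np.round(k['uv'],1),round(k['score'],2),at_z(S[c],k['uv'],.06)[:2]) for k in m[:2]])
for c in S: save(S[c]['frame'],f'{sys.argv[1]}_{c}.png')
E
python3 look.py in
```

```text
10.1 [0.5603 0.0001 0.105 ] [ 0.1789 -0.6116 -2.005 ]
link_bar top [(array([221.7, 226.6]), 0.54, array([0.5741, 0.1346]))]
link_bar scene [(array([263.8, 218.3]), 0.67, array([0.5601, 0.0009]))]
link_bar wrist []
post top []
post scene [(array([252.5, 235.8]), 0.77, array([ 0.564 , -0.0581]))]
post wrist [(array([188.8, 235.3]), 0.76, array([ 0.5545, -0.0481]))]
```

Call:
carry_out(
  series=[
    [[1,0,-0.15,0,0,0,0],[1,0,-0.3,0,0,0,0],[1,0,-0.42,0,0,0,0],[1,0,-0.5,0,0,0,0],[1,0,-0.6,0,0,0,0],[1,0,-0.6,0,0,0,0],[1,0,-0.6,0,0,0,0]],
  ],
)

```text
t: 11.28
ee_pos: [0.5588, -0.0176, 0.1047]
tool_rot: [[-0.997, 0.078, 0.0], [0.078, 0.997, 0.0], [-0.0, 0.0, -1.0]]
ft_force: [0.4, 3.6, -0.6]
finger_gap: 0.0248
grasp_force: 98.1
```

Engaged: the y force of 3.6 N matches the rest pull. Lifting.

Call:
carry_out(
  series=[
    [[1,0,0,-0.2,0,0,0],[1,0,0,-0.4,0,0,0],[1,0,0,-0.6,0,0,0],[1,0,0,-0.8,0,0,0],[1,0,0,-1,0,0,0],[1,0,0,-1.1,0,0,0],[1,0,0,-1.1,0,0,0]],
  ],
)

```text
t: 12.15
ee_pos: [0.5587, -0.0178, 0.1378]
tool_rot: [[-0.997, 0.078, 0.0], [0.078, 0.997, -0.0], [-0.0, -0.0, -1.0]]
ft_force: [-0.2, 3.9, -4.8]
finger_gap: 0.0245
grasp_force: 98.2
```

Call:
carry_out(
  series=[
    [[1,0,-0.3,0,0,0,0],[1,0,-0.6,0,0,0,0],[1,0.02,-0.9,0,0,0,0],[1,0.03,-1.2,0,0,0,0],[1,0.04,-1.5,0,0,0,0],[1,0.05,-1.8,0,0,0,0],[1,0.05,-2.1,0,0,0,0],[1,0.05,-2.1,0,0,0,0]],
  ],
)

```text
t: 13.15
ee_pos: [0.5524, -0.0795, 0.1375]
tool_rot: [[-0.997, 0.078, -0.0], [0.078, 0.997, 0.002], [0.0, 0.002, -1.0]]
ft_force: [1.0, 14.4, -4.4]
finger_gap: 0.0251
grasp_force: 98.4
```

```bash
python3 look.py over
python3 - <<'E'
import cv2,numpy as np
from h import *
s=snap('wrist'); np.save('w4T.npy',s['T'])
tcp=read_state()['ee_pos']; print(tcp,read_state()['ft_force'])
x,y=proj(s,np.array([.556,-.047,.07])).astype(int); print(x,y)
x0,y0=x-80,y-55; print(x0,y0)
c=cv2.resize(s['frame'][y0:y0+110,x0:x0+160],None,fx=5,fy=5,interpolation=cv2.INTER_CUBIC); save(np.clip(c*1.5,0,255).astype(np.uint8),'w4.png')
E
```

```text
13.3 [ 0.5525 -0.0788  0.1375] [ 1.2854 13.6119 -5.5556]
link_bar top []
link_bar scene [(array([270.5, 350. ]), 0.24, array([ 0.7312, -0.2744]))]
link_bar wrist [(array([325.7, 235.3]), 0.59, array([ 0.5649, -0.0474]))]
post top []
post scene []
post wrist [(array([320.9, 222.5]), 0.59, array([ 0.5559, -0.0501]))]
[ 0.55247921 -0.0787431   0.13748094] [ 1.21804959 14.30859851 -4.66323881]
327 227
247 172
```

View pics/w4.png

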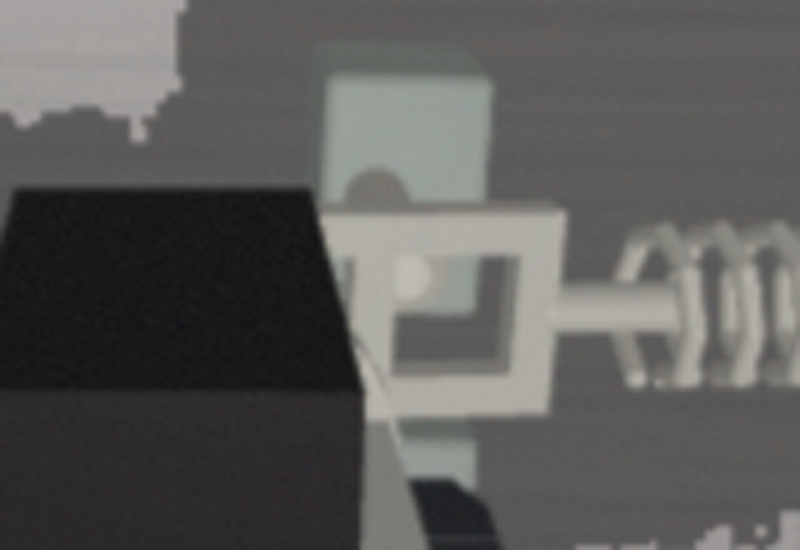

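Crop: the link spans the post. The middle bar's inner face is at x≈392 and the window's far edge at x≈515. The post head, right edge x≈440, is still partly under the bar, so more pull is needed. The head is also too near the upper window edge in the picture. Computing both with parallax.

Run:
```python
from h import *
np.set_printoptions(precision=4,suppress=True)
s=dict(snap('wrist')); print(read_state()['ee_pos']); s['T']=np.load('w4T.npy')
F=lambda p:(247+(p[0]+.5)/5-.5,172+(p[1]+.5)/5-.5)
g=lambda a,b,z:at_z(s,F((a,b)),z)
inv=lambda q:(np.array(proj(s,q))+.5-np.array([247,172]))*5-.5+2
TR,BR=g(567,211,.0835),g(550,414,.0835); print('end',TR,BR,np.linalg.norm(TR-BR))
a,b=g(393,255,.0855),g(390,374,.0855); print('bar face',a,b,np.linalg.norm(a-b))
u=np.array([-.0898,-.996,0]); v=np.array([.996,-.0898,0])
lb=(TR+BR)/2+u*.0194; print('linkbar from end',lb,'from face',(a+b)/2)
P=np.array([.556,-.047,.0645])
for z in(.0645,.070):
  P[2]=z; c=proj(s,P); print('pred head',((c-[247,172])+.5)*5-.5, 'r',6e-3*s['fx']/(s['T'][2,3]-z)*5)
h=g(440,280,.0645); print('head right edge',h,'centre est',h+u*.006)
print('block near-right top corner',g(492,82,.036), 'left', g(328,77,.036))
```

```text
[ 0.5525 -0.0787  0.1375]
end [ 0.5444 -0.0298  0.0835] [ 0.5694 -0.0321  0.0835] 0.025175243736187302
bar face [ 0.5475 -0.0501  0.0855] [ 0.562  -0.051   0.0855] 0.014612031380765302
linkbar from end [ 0.5552 -0.0503  0.0835] from face [ 0.5548 -0.0506  0.0855]
pred head [399.2618 264.568 ] r 49.93983567487292
pred head [404.9917 278.8328] r 51.24447586351056
head right edge [ 0.5585 -0.0419  0.0645] centre est [ 0.5579 -0.0479  0.0645]
block near-right top corner [ 0.5401 -0.0298  0.036 ] left [ 0.5376 -0.0525  0.036 ]
```

Call:
carry_out(
  series=[
    [[1,0,-0.05,0,0,0,0],[1,0,-0.1,0,0,0,0],[1,0,-0.1,0,0,0,0],[1,0,-0.1,0.1,0,0,0],[1,0,-0.1,0.2,0,0,0],[1,0,-0.1,0.3,0,0,0],[1,0,-0.1,0.3,0,0,0]],
  ],
)

```text
t: 14.58
ee_pos: [0.5522, -0.0817, 0.1283]
tool_rot: [[-0.997, 0.077, -0.0], [0.077, 0.997, 0.002], [0.0, 0.002, -1.0]]
ft_force: [1.1, 13.0, -3.5]
finger_gap: 0.0248
grasp_force: 98.6
```

Run:
```python
from h import *
s=snap('wrist'); np.save('w5T.npy',s['T'])
print(read_state()['ee_pos'],read_state()['ft_force'])
x0,y0=247,172
c=cv2.resize(s['frame'][y0:y0+110,x0:x0+160],None,fx=5,fy=5,interpolation=cv2.INTER_CUBIC); save(np.clip(c*1.5,0,255).astype(np.uint8),'w5.png')
```

```text
[ 0.55224765 -0.08165358  0.12844014] [ 1.56590594 14.3723128  -3.21401039]
```

View pics/w5.png

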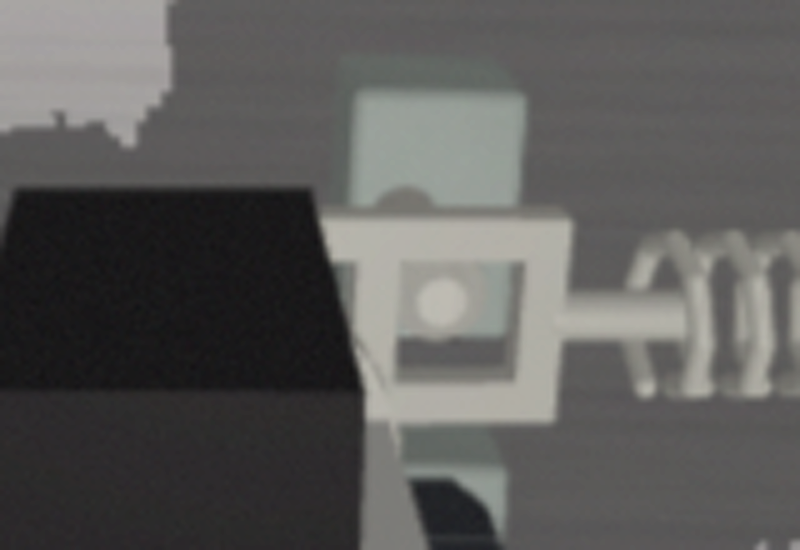

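The window now spans (398–525, 262–380) with the whole head visible at (442,303). I compare the centres with parallax.

Run:
```python
from h import *
np.set_printoptions(precision=4,suppress=True)
s=dict(snap('wrist')); print(read_state()['ee_pos']); s['T']=np.load('w5T.npy')
g=lambda a,b,z:at_z(s,(247+(a+.5)/5-.5,172+(b+.5)/5-.5),z)
TR,BR=g(574,219,.076),g(557,423,.076); print(np.linalg.norm(TR-BR))
u=np.array([-.0898,-.996,0]); v=np.array([.996,-.0898,0])
w=(TR+BR)/2+u*.0122; print('window centre from end',w)
q=[g(400,262,.0775),g(526,263,.0765),g(518,380,.0765),g(396,380,.0775)]; W=np.mean(q,0); print('from window',W,[np.linalg.norm(q[i]-q[(i+1)%4]) for i in range(4)])
h=g(442,303,.070); print('head',h)
for c in(w,W): print('head rel window: along',(h-c)@u,'side',(h-c)@v)
```

```text
[ 0.5523 -0.0816  0.1285]
0.02516015240620182
window centre from end [ 0.556  -0.0455  0.076 ]
from window [ 0.5557 -0.0457  0.077 ] [np.float64(0.014602592026410795), np.float64(0.01439098605134334), np.float64(0.014415306943350062), np.float64(0.01443508778466651)]
head [ 0.5559 -0.0467  0.07  ]
head rel window: along 0.0011911526348660766 side -8.322964297471279e-05
head rel window: along 0.0010122736399795827 side 0.00024896065471282855
```

Call:
carry_out(
  series=[
    [[1,0,-0.04,0,0,0,0],[1,0,-0.04,0,0,0,0],[1,0,-0.04,0.1,0,0,0],[1,0,-0.04,0.2,0,0,0],[1,0,-0.04,0.3,0,0,0],[1,0,-0.04,0.4,0,0,0],[1,0,-0.04,0.4,0,0,0]],
  ],
)

```text
t: 15.55
ee_pos: [0.5522, -0.0828, 0.1164]
tool_rot: [[-0.997, 0.077, 0.0], [0.077, 0.997, 0.002], [0.0, 0.002, -1.0]]
ft_force: [1.8, 13.1, -1.9]
finger_gap: 0.0249
grasp_force: 98.8
```

Call:
carry_out(
  series=[
    [[1,0,0,0.1,0,0,0],[1,0,0,0.2,0,0,0],[1,0,0,0.3,0,0,0],[1,0,0,0.36,0,0,0],[1,0,0,0.36,0,0,0]],
  ],
)

```text
t: 16.18
ee_pos: [0.5523, -0.0828, 0.1058]
tool_rot: [[-0.997, 0.077, 0.0], [0.077, 0.997, 0.002], [-0.0, 0.002, -1.0]]
ft_force: [1.9, 14.6, -1.1]
finger_gap: 0.0248
grasp_force: 98.9
```

Run:
```python
from h import *
s=snap('wrist'); np.save('w6T.npy',s['T'])
print(read_state()['ee_pos'],read_state()['ft_force'])
x0,y0=247,172
c=cv2.resize(s['frame'][y0:y0+110,x0:x0+160],None,fx=5,fy=5,interpolation=cv2.INTER_CUBIC); save(np.clip(c*1.5,0,255).astype(np.uint8),'w6.png')
```

```text
[ 0.55234116 -0.08281493  0.10582828] [ 1.25133065 14.93909329 -0.86844153]
```

View pics/w6.png

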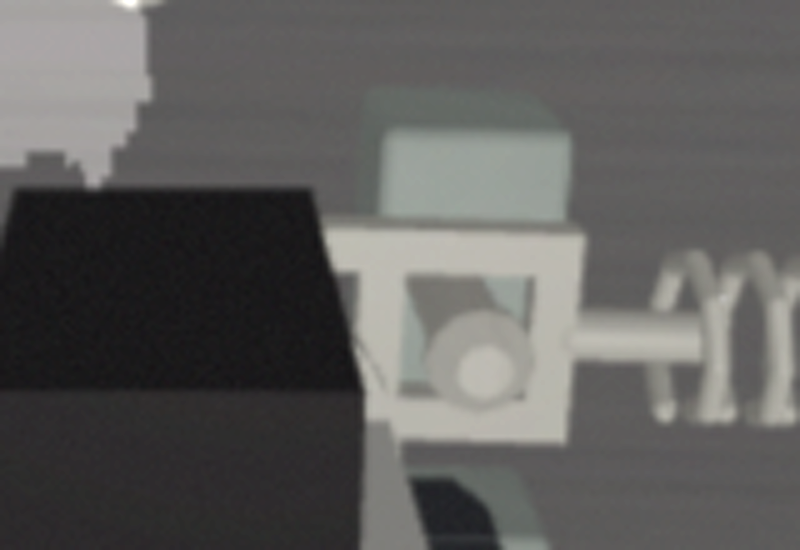

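The head at (480,360) now covers the window's lower edge, so the link has passed below the head. Easing back.

Call:
carry_out(
  series=[
    [[1,0,0.03,0,0,0,0],[1,0,0.06,0,0,0,0],[1,0,0.09,0,0,0,0],[1,0,0.13,0,0,0,0],[1,0,0.17,0,0,0,0],[1,0,0.21,0,0,0,0],[1,0,0.25,0,0,0,0],[1,0,0.25,0,0,0,0]],
  ],
)

```text
t: 17.23
ee_pos: [0.5524, -0.0777, 0.1059]
tool_rot: [[-0.997, 0.078, -0.0], [0.078, 0.997, -0.001], [0.0, -0.001, -1.0]]
ft_force: [1.4, 0.1, -2.0]
finger_gap: 0.0251
grasp_force: 99.5
```

Call:
carry_out(
  series=[
    [[1,0,0.1,0,0,0,0],[1,0,0.2,0,0,0,0],[1,0,0.3,0,0,0,0],[1,0,0.4,0,0,0,0],[1,0,0.4,0,0,0,0],[1,0,0.4,0,0,0,0]],
  ],
)

```text
t: 17.98
ee_pos: [0.5535, -0.0653, 0.1059]
tool_rot: [[-0.997, 0.078, -0.0], [0.078, 0.997, -0.0], [0.0, -0.0, -1.0]]
ft_force: [0.7, 0.0, -1.0]
finger_gap: 0.025
grasp_force: 99.5
```

Call:
carry_out(
  series=[
    [[1,0,0,-0.1,0,0,0],[1,0,0,-0.2,0,0,0],[1,0,0,-0.3,0,0,0],[1,0,0,-0.4,0,0,0]],
  ],
)

```text
t: 18.48
ee_pos: [0.5535, -0.0653, 0.1182]
tool_rot: [[-0.997, 0.078, 0.0], [0.078, 0.997, -0.0], [-0.0, -0.0, -1.0]]
ft_force: [-0.1, 0.2, -1.2]
finger_gap: 0.0251
grasp_force: 99.5
```

Call:
carry_out(
  series=[
    [[1,0,0,-0.2,0,0,0],[1,0,0,-0.5,0,0,0],[1,0,0,-0.9,0,0,0],[1,0,0,-1.4,0,0,0],[1,0,0,-1.9,0,0,0],[1,0,0,-2.4,0,0,0],[1,0,0,-2.5,0,0,0]],
  ],
)

```text
t: 19.35
ee_pos: [0.5539, -0.0653, 0.1942]
tool_rot: [[-0.997, 0.078, 0.002], [0.078, 0.997, -0.0], [-0.002, -0.0, -1.0]]
ft_force: [-0.4, 0.7, -1.4]
finger_gap: 0.0251
grasp_force: 99.5
```

Call:
carry_out(
  series=[
    [[1,0,-1,0,0,0,0],[1,0,-2.3,0,0,0,0.05],[1,0,-3.6,0,0,0,0.1],[1,0.05,-5,0,0,0,0.15],[1,0.1,-6.3,0,0,0,0.15],[1,0.1,-7.1,0,0,0,0.15],[1,0.1,-7.4,0,0,0,0.15],[1,0.1,-7.4,0,0,0,0.15]],
  ],
)

```text
t: 20.35
ee_pos: [0.5332, -0.2859, 0.1927]
tool_rot: [[-0.995, 0.104, -0.0], [0.104, 0.995, 0.0], [0.0, 0.0, -1.0]]
ft_force: [0.4, 0.3, -0.7]
finger_gap: 0.0247
grasp_force: 99.5
```

Call:
carry_out(
  series=[
    [[1,0,0,0,0,0,0],[1,0,0,0,0,0,0],[1,0,0,0,0,0,0]],
  ],
)

```text
t: 20.72
ee_pos: [0.5334, -0.2859, 0.193]
tool_rot: [[-0.995, 0.104, 0.0], [0.104, 0.995, -0.0], [-0.0, -0.0, -1.0]]
ft_force: [0.4, -0.7, -1.3]
finger_gap: 0.0248
grasp_force: 99.5
```

Run:
```python
from h import *
np.set_printoptions(precision=4,suppress=True)
S={c:snap(c) for c in('top','scene')}
print(read_state()['ee_pos'])
for n in('link_bar','post'):
    L=[]
    for c in S:
        m=mark_of(c,n); print(n,c,[(np.round(k['uv'],1),round(k['score'],2),at_z(S[c],k['uv'],.06)[:2]) for k in m[:2]])
a=S['scene']['frame'][180:290,200:330]; save(cv2.resize(a,None,fx=6,fy=5.4,interpolation=cv2.INTER_CUBIC),'s9.png')
```

```text
[ 0.5333 -0.2861  0.193 ]
link_bar top [(array([304.9, 233. ]), 0.79, array([ 0.5576, -0.0558]))]
link_bar scene [(array([249.7, 235.3]), 0.73, array([ 0.5576, -0.0598]))]
post top [(array([303.1, 231.5]), 0.67, array([ 0.5611, -0.0517])), (array([218.6, 226.3]), 0.32, array([0.5748, 0.1417]))]
post scene [(array([250.1, 235. ]), 0.6, array([ 0.558 , -0.0586]))]
```

Call:
carry_out(
  series=[
    [[1,-0.05,-0.03,0.6,0,0,0],[1,-0.05,-0.03,1.2,0,0,0],[1,-0.05,-0.03,1.8,0,0,0],[1,-0.05,-0.03,2.4,0,0,0],[1,-0.05,-0.03,2.9,0,0,0],[1,-0.05,-0.03,3.3,0,0,0],[1,-0.05,-0.03,3.3,0,0,0]],
  ],
)

```text
t: 21.9
ee_pos: [0.5344, -0.2872, 0.0933]
tool_rot: [[-0.995, 0.104, -0.001], [0.104, 0.995, 0.0], [0.001, 0.0, -1.0]]
ft_force: [0.0, 0.3, -0.1]
finger_gap: 0.0249
grasp_force: 99.5
```

Call:
carry_out(
  series=[
    [[1,0,0,0.2,0,0,0],[1,0,0,0.4,0,0,0],[1,0,0,0.55,0,0,0],[1,0,0,0.66,0,0,0],[1,0,0,0.66,0,0,0],[1,0,0,0.66,0,0,0]],
  ],
)

```text
t: 22.65
ee_pos: [0.5347, -0.2874, 0.0743]
tool_rot: [[-0.995, 0.104, 0.0], [0.104, 0.995, -0.0], [-0.0, -0.0, -1.0]]
ft_force: [0.4, -1.1, -1.1]
finger_gap: 0.025
grasp_force: 99.5
```

Free of contact and about 1 mm above its seat. Lower the last bit, then open.

Call:
carry_out(
  series=[
    [[1,0,0,0.04,0,0,0],[1,0,0,0.04,0,0,0],[0.5,0,0,0.04,0,0,0],[0,0,0,0.04,0,0,0],[-0.5,0,0,0.04,0,0,0],[-1,0,0,0.04,0,0,0],[-1,0,0,0.04,0,0,0],[-1,0,0,0.04,0,0,0]],
  ],
)

```text
t: 23.65
ee_pos: [0.5346, -0.2874, 0.0729]
tool_rot: [[-0.995, 0.104, -0.0], [0.104, 0.995, -0.0], [0.0, -0.0, -1.0]]
ft_force: [-0.6, -0.0, -0.0]
finger_gap: 0.0855
grasp_force: 0.0
```

Call:
carry_out(
  series=[
    [[-1,0,0,-0.3,0,0,0],[-1,0,0,-0.8,0,0,0],[-1,0,0,-1.6,0,0,0],[-1,0,0,-2.6,0,0,0],[-1,0,0,-3.6,0,0,0],[-1,0,0,-4.6,0,0,0],[-1,0,0,-5.2,0,0,0],[-1,0,0,-5.2,0,0,0]],
  ],
)

```text
t: 24.65
ee_pos: [0.535, -0.2876, 0.2308]
tool_rot: [[-0.995, 0.104, 0.002], [0.104, 0.995, -0.001], [-0.003, -0.001, -1.0]]
ft_force: [0.3, -0.6, -0.2]
finger_gap: 0.0856
grasp_force: 0.0
```

Run:
```python
from h import *
np.set_printoptions(precision=4,suppress=True)
Z={'puller_grip':.087,'holder_mouth':.06,'link_bar':.06,'post':.06}
S={c:snap(c) for c in('wrist','scene')}
s=S['wrist']; print(read_state()['ee_pos'])
for n in Z:
    for c in S: print(n,c,[(np.round(k['uv'],1),round(k['score'],2),at_z(S[c],k['uv'],Z[n])[:2]) for k in mark_of(c,n)[:3]])
# dark blob of handle in wrist view, compare with predicted top-face + side silhouette of a seated puller
g=s['frame'][140:270,210:340].max(2); m=(g<45).astype(np.uint8)
n,l,st,ce=cv2.connectedComponentsWithStats(m); i=1+st[1:,4].argmax(); x,y,w,h,a=st[i]; print('dark bbox',x+210,y+140,x+w+210,y+h+140,a)
c0=np.array([.5345,-.2878,0]); ax=np.array([.104,.995,0]); ay=np.array([.995,-.104,0])
P=np.array([proj(s,c0+i*.013*ax+j*.028*ay+[0,0,z]) for i in(-1,1) for j in(-1,1) for z in(.064,.11)]); print('pred bbox',P.min(0),P.max(0))
```

```text
[ 0.5344 -0.2873  0.2289]
puller_grip wrist [(array([281.4, 191.5]), 0.87, array([ 0.5323, -0.2837])), (array([259.9,  27.7]), 0.86, array([ 0.4096, -0.2868]))]
puller_grip scene [(array([173.9, 306.2]), 0.92, array([ 0.5342, -0.2951])), (array([130.6, 294. ]), 0.88, array([ 0.4427, -0.3134]))]
holder_mouth wrist [(array([393.4,  66.3]), 0.97, array([ 0.4442, -0.183 ]))]
holder_mouth scene [(array([179.7, 312.7]), 0.87, array([ 0.5384, -0.2915])), (array([179.2, 258.7]), 0.78, array([ 0.4561, -0.1878])), (array([188.7, 215.9]), 0.7, array([ 0.3968, -0.0758]))]
link_bar wrist [(array([543.7, 183.6]), 0.65, array([ 0.5558, -0.0514]))]
link_bar scene [(array([250.4, 237.6]), 0.82, array([ 0.5625, -0.0649]))]
post wrist [(array([547.4, 184.8]), 0.76, array([ 0.5573, -0.0481]))]
post scene [(array([250.2, 232.8]), 0.71, array([ 0.5548, -0.0528])), (array([352.8, 178.7]), 0.29, array([0.6965, 0.2303]))]
dark bbox 249 151 305 236 2765
pred bbox [258.8351 156.4887] [294.0898 236.5681]
```

The handle outline matches a seated puller, and the link sits at (0.556,-0.051), about 4.5 mm beyond the post. Handing in.

```bash
python3 -c "
from plant import bot
print(bot.finish_job())"
```

```text
the job is handed in; nothing more can be done
None
```

I handed the job in at about 25 s of the 64 s limit. By my last readings the spring link is on its post under the head, the black puller is back in its holder and nothing else was touched; the hand-in returned no verdict.

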